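# Work a tilting mirror mount against its spring, to the index and back

### The job

Check that the tilting mirror mount springs back properly: with the shut fingertips press down on the free corner of its upper plate (the corner with the spring under it, by the pointer) until the tip of the pointer stands level with the point of the brass sliding index on the scale, and hold it there for a second without going past. Then let go, so that the plate returns to rest and the pointer to zero. Touch only the plate's corner, not the mirror, the pointer or the index; do not shift or lift the mount or anything else on the bench.

Things in the scene. Friction and masses are not known exactly. Their poses are not given: they have to be found in the camera images.
- mount: Tilting mirror mount, 2.3 kg, loose on the bench on rubber feet. Dark base plate 150 (x) x 270 (y) mm, top 15 mm up; over its -y part the square aluminium upper plate, 120 x 120 x 8 mm, edges along x and y, centred at (0, -50) mm, top 60 mm up at rest; on the +y part an upright white scale. Origin: on the bench, 10 mm to the -y side of the base's middle; z up.
- tilt_plate (a joint): Tilt of the upper plate, rad: 0 at rest (level), grows as the free (+x, +y) corner goes down, stop at 0.22. It tilts about the diagonal through the two small steel screws, 56 mm up. At the press point the spring pushes back with 1.5 N at first and 2.7 N more per 0.1 rad (6 N at 0.17); well damped.
- free_corner (a point): Press point: top face of the upper plate at its free (+x, +y) corner, 20 mm in from both edges, 60 mm up at rest, 57 mm from the tilt line; moves with the plate. A coil spring stands under this corner; the other corners carry screws (two small steel heads 9 mm high, one large brass knob 15 mm high).
- mirror: Round mirror in a black ring, 64 mm across, standing 7 mm proud of the middle of the upper plate. Origin: centre of its upper face. Not to be touched.
- pointer: Black pointer, a 6 mm rod with a sharp end, fixed to the upper plate by the free corner and reaching along +y past the graduated face of the scale. Origin: its tip, 138 mm from the tilt line, 56 mm up at rest (zero line of the scale). It sinks 13.7 mm per 0.1 rad, 2.4 times as much as the press point. Axes as the plate's.
- index: Brass sliding index clipped on the +y edge of the scale (a white plate 45 mm wide, top edge 123 mm up, graduated face towards +x, lines every 5 mm). A cone 10 mm thick at its root, whose point looks along -y at the pointer's tip, 4 mm from it when level. Origin: its point, 12 to 24 mm below the zero line; stiff to slide.
- tube_rack: Bystander: wooden test-tube rack with three glass tubes, 262 x 85 mm, 169 mm tall. Origin under its centre.
- wash_bottle: Bystander: translucent plastic wash bottle with bent spout, 76 mm across, 215 mm tall. Origin under its centre.
- mortar: Bystander: white porcelain mortar with its pestle standing in it, 100 mm across, 77 mm tall. Origin under its centre.
- lens_stand: Bystander: small lens in a black ring on a post and a 60 mm round foot, 134 mm tall. It stands beyond the scale end of the mount. Origin under its foot.
- screwdriver: Bystander: screwdriver lying on the bench, 160 mm long, on the robot's side of the mount. Origin under its middle.
- weight: Bystander: brass 200 g laboratory weight with a knob, 38 mm across, 48 mm tall. Origin under its centre.
- spare_lens: Bystander: lens lying flat in a black ring, 52 mm across, 12 mm high. Origin under its centre.

How it is judged:
On the way:
1. the fingers hold the corner pressed with the pointer's tip level with the index point (within 4 mm) for 0.8 s (z of pointer in the frame of index between -0.004 and 0.004 m and contact force between the fingers and mount above 0.5 N), for 0.8 s.
At the end, for the whole second after the job is handed in: The plate is let go and back at rest (tilt under 0.012 rad, still), the mount stands level within 12 mm of where it was, and every bystander within 20 mm of where it was (value of joint tilt_plate below 0.012 rad and velocity of joint tilt_plate between -0.05 and 0.05 rad/s and linear speed of mount below 0.01 m/s and distance of mount from where it was at the start of the episode below 0.012 m and angle between mount's own z axis and vertical below 0.03 rad and distance of each of tube_rack, wash_bottle, mortar, lens_stand, screwdriver, weight, spare_lens from where it was at the start of the episode below 0.02 m); the robot touches nothing.
It fails at once if the pointer is pressed more than 9 mm past the index (z of pointer in the frame of index below -0.009 m).
It fails at once if the mirror or its ring is touched (contact force between any of the fingers, the arm and mirror above 0.3 N).
It fails at once if the pointer or the index is touched (contact force between any of the fingers, the arm and pointer above 0.3 N or contact force between any of the fingers, the arm and index above 0.3 N).
It fails at once if the mount is lifted (6 mm), tipped or pushed away (12 mm) (height (world z) of mount above 0.006 m or angle between mount's own z axis and vertical above 0.05 rad or distance of mount from where it was at the start of the episode above 0.012 m).
It fails at once if a bystander is lifted, carried or knocked (more than 20 mm) (distance of any of tube_rack, wash_bottle, mortar, lens_stand, screwdriver, weight, spare_lens from where it was at the start of the episode above 0.02 m).
It also fails if it takes over 38 s, if anything falls off the work surface, if the arm or the gripper's body presses on something with over 40 N, if the wrist force passes 120 N, or if a joint passes its speed limit or range.

### The arm

A 6-joint arm with a two-finger parallel gripper is mounted at the origin on the work surface. World frame = base frame: x ahead of the robot, y to its left, z up, the work surface at z = 0. Lengths are in m, angles in rad, forces in N, time in s.
With the tool pointing down it reaches from about 0.325 to 0.85 m from the base axis. Payload 15.5 kg.
Tool frame: the origin (TCP) lies at the very end of the fingers, on their centre line; the grasp point (between the pads) lies 19 mm behind it (tcp_to_grasp is the distance from the TCP to the grasp point, in m); z points along the fingers, y is the line along which they close (so a half turn about z gives the same grasp; the last joint's range is limited). The gripper opens to 91 mm and grips with 3 to 60 N. Pads are 32 mm wide; open, the fingers measure 118 mm over their backs; the gripper's body (76 mm by 178 mm) begins 60 mm behind the grasp point.
Start: joints at [1.071, 0.494, 1.345, -0, 1.302, -0.096], TCP at [0.246, 0.575, 0.193] pointing down, gripper open.
Joint ranges: [-2.91, 2.91], [-0.82, 2.16], [0.22, 2.67], [-1.22, 4.37], [0.12, 2.79], [-3.08, 3.08]. Speed limits (rad/s): [1.89, 1.89, 2.57, 3.01, 3.01, 3.01].

### API

Orientations are given as a 3x3 rotation matrix whose columns are the frame's x, y, z axes.
In Python, from workcell import sense, get_image, camera_model, job_done, tcp_to_grasp gives the robot as it stands.
- The arm moves only by the tool arm_command, never from a script. Its argument "plan" is one flat list of numbers, 7 for each row, row after row: the shift along the tool's x, y, z in mm, then the turn, a rotation vector about the tool's x, y, z in degrees, then the finger opening in mm, from 0 to 91.2. A call has 1 to 20 rows; each row is the pose to reach, as a shift and turn from the pose commanded when the call began, along the tool's axes at that moment; what a row does not reach only later rows make up. A row lasts 1/12 s, in which the tool goes at most 41.7 mm and 7.16 degrees, less where a joint would pass 70% of its speed; a pose out of reach is approached as far as the arm can. A call with a gripper value outside its range is refused whole. The fingers move at their own pace and stop on an object; "grip_force" is the grip in N (left out, the last holds). Time passes only in rows, so rows that repeat a pose let the fingers close. It gives the time, the measured TCP pose, the force, the opening and the grip force at its end, in the units of the state.
- sense(): the state, without advancing time (a new reading comes with each control period).
- get_image(name): name is "scene" or "side" or "wrist"; returns the picture (420x560x3 uint8, red, green, blue); there is no depth.
- camera_model(name): a dict with "fx", "fy", "cx", "cy" (pixels), "pose" (4x4, takes a point from camera to world coordinates); the wrist camera has in their place "mount" (4x4, takes a point from camera to tool coordinates, whose origin is the TCP and whose axes are the flange's). Camera axes: x right, y up, looking along -z (the intrinsics and any distortion apply to the point x, -y, -z); pixel columns grow to the right and rows downward; lengths in m; the calibration is good to about 2 mm. A picture is of the moment at which its call begins: read the wrist's pose just before it. camera_model takes no time and is no camera call.
- job_done(): hands the job in; it is judged then, once.
The state is a dict: "clock": time; "joints": joint angles; "dq": joint speeds; "joint_torque": joint torques, N m; "ee_pos": TCP position; "orientation": TCP orientation; "contact_force": force on the tool from outside, world axes, zero at the start; "torque": the same for the moment, N m; "grip_width": finger opening in m; "grasp_force": force on a finger pad.
Only numpy, scipy, OpenCV 4.12 (cv2) and the standard library are available. Lean on these libraries where they do the work, as an engineer would, in place of code of your own. Each camera call takes 0.05 s, during which the arm holds its last target. There are 200 camera calls.

## Working session

There is one attempt and no reset: what is moved stays moved. The work goes in short steps, Python scripts to look and compute and a tool call to move; the robot and the scene stay as the last step left them, time stands still between calls to the robot, and variables do not carry over. Pictures are saved under pics/ and viewed, at most 10 in all, crops included, and the job is handed in when it is done.

Besides the shell and the picture viewer there is one more tool, called after ">>>" as name(argument=value, ...), one argument or row to a line, values as JSON. arm_command: Moves the arm, as the interface text tells. Its arguments: {"type":"object","properties":{"plan":{"type":"array"},"grip_force":{"type":"number"}},"required":["plan"]}

```bash
mkdir -p pics; ls; python3 - <<'E'
from workcell import *
import cv2, numpy as np
s=sense();print(s)
for n in("scene","side","wrist"):
    im=get_image(n);cv2.imwrite(f"pics/{n}0.png",im[:,:,::-1]);m=camera_model(n);print(n,m)
E
```

```text
pics
{'clock': 0.0, 'joints': array([ 1.07149453e+00,  4.94204348e-01,  1.34616061e+00, -1.22243708e-05,
        1.30248517e+00, -9.55247842e-02]), 'dq': array([-2.47457384e-04,  1.07883912e-03,  1.55757276e-03,  5.66501897e-04,
       -2.77122896e-04,  5.37738461e-05]), 'joint_torque': array([ 6.41857059e-05, -8.78849244e+01, -3.81849253e+01,  7.05311517e-02,
        5.38055110e-02, -4.69899499e-05]), 'ee_pos': array([0.24537237, 0.57436279, 0.19241513]), 'orientation': array([[-9.19584836e-01,  3.92891054e-01, -5.91747869e-04],
       [ 3.92891484e-01,  9.19584172e-01, -1.10960416e-03],
       [ 1.08208428e-04, -1.25286785e-03, -9.99999209e-01]]), 'contact_force': array([-0.27901279, -0.28179342,  0.2711346 ]), 'torque': array([-0.03264374,  0.02430721,  0.02084184]), 'grasp_force': 0.0, 'grip_width': 0.09152494530188619}
scene {'fx': 466.39884349806783, 'fy': 466.39884349806783, 'cx': 276.0917487744353, 'cy': 208.31924813090086, 'pose': array([[ 0.0121426 , -0.80578998,  0.5920769 ,  1.33587768],
       [ 0.99992499,  0.0107333 , -0.00589942, -0.01459121],
       [-0.00160125,  0.
[... 224 characters left out ...]
[ 0.84137159,  0.26283132, -0.4722431 , -0.01554761],
       [-0.54044198,  0.41568965, -0.7315221 , -0.86556655],
       [ 0.00403965,  0.87070191,  0.49179454,  0.65409254],
       [ 0.        ,  0.        ,  0.        ,  1.        ]])}
wrist {'fx': 371.71522579518904, 'fy': 371.71522579518904, 'cx': 281.86415621622496, 'cy': 202.97983061517593, 'mount': array([[ 5.27145387e-04,  9.57070002e-01,  2.89856402e-01,
         8.41500065e-02],
       [ 9.99999568e-01, -2.82612072e-04, -8.85492336e-04,
         5.08382924e-04],
       [-7.65561233e-04,  2.89856744e-01, -9.57069737e-01,
        -1.91684400e-01],
       [ 0.00000000e+00,  0.00000000e+00,  0.00000000e+00,
         1.00000000e+00]])}
```

View pics/scene0.png

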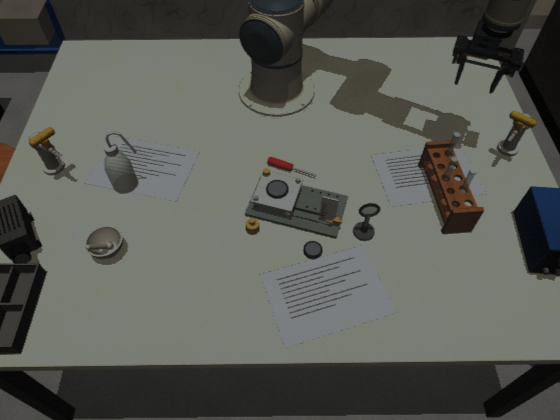

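View pics/side0.png

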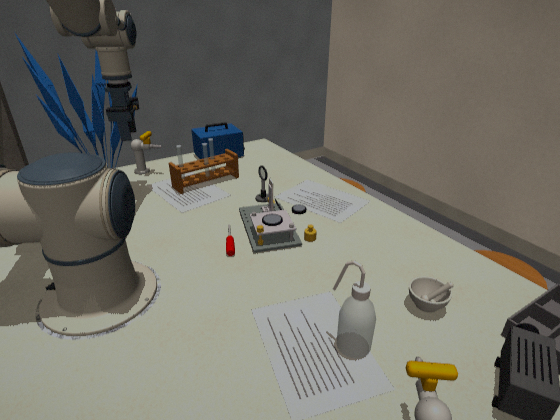

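The scene picture shows the mount around (297,205): plate on the left with the mirror at (277,189), scale and index at the right (335,215). The side view agrees, with the mount at (270,225). I'll enlarge the scene crop to get corner pixels.

```bash
cat > h.py <<'E'
import numpy as np, cv2
from workcell import *
def cam(n,s=None):
    m=camera_model(n)
    if n!="wrist": return m,m["pose"]
    s=s or sense(); T=np.eye(4);T[:3,:3]=s["orientation"];T[:3,3]=s["ee_pos"]
    return m,T@m["mount"]
def ray(m,P,u,v):
    d=P[:3,:3]@np.array([(u-m["cx"])/m["fx"],-(v-m["cy"])/m["fy"],-1]);return P[:3,3],d
def onz(m,P,u,v,z):
    o,d=ray(m,P,u,v);return o+d*(z-o[2])/d[2]
def proj(m,P,X):
    c=P[:3,:3].T@(np.asarray(X)-P[:3,3]);return m["cx"]-m["fx"]*c[0]/c[2], m["cy"]+m["fy"]*c[1]/c[2]
E
python3 - <<'E'
import cv2
from h import *
a=cv2.imread("pics/scene0.png")[145:270,235:395]
cv2.imwrite("pics/s1.png",cv2.resize(a,None,fx=4.8,fy=4.8,interpolation=cv2.INTER_CUBIC))
E
```

```text
(no output)
```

View pics/s1.png

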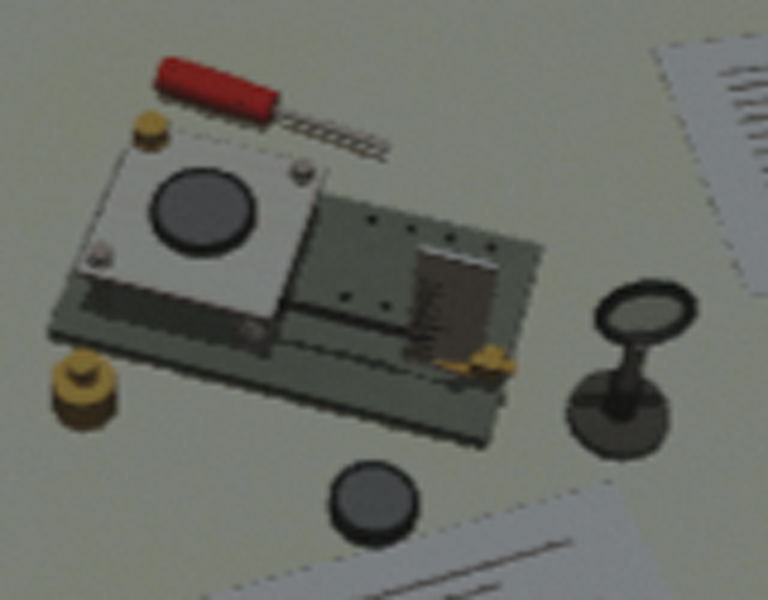

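The crop shows plate corners at (130,135), (326,178), (80,272) and the free corner (275,322). The index point is near (437,362) and the pointer runs to about (410,330). Base corners are at (543,243), (488,443) and (50,332).

```bash
python3 - <<'E'
from h import *
m,P=cam("scene")
f=lambda u,v,z:onz(m,P,235+u/4.8,145+v/4.8,z)
A,B,C,D=[f(*p,.060) for p in((130,135),(326,178),(80,272),(275,322))]
print(A,B,C,D,[np.linalg.norm(x) for x in(B-A,D-C,C-A,D-B)])
E,F,G=[f(*p,.015) for p in((543,243),(488,443),(50,332))]
print(E,F,G,np.linalg.norm(E-F),np.linalg.norm(F-G))
for a,b in((A,B),(C,D),(G,F)):
    d=b-a;print("yaw",np.degrees(np.arctan2(-d[0],d[1])))
for a,b in((A,C),(B,D),(E,F)):
    d=b-a;print("yaw",np.degrees(np.arctan2(d[1],d[0])))
s=sense();print("tool yaw",np.degrees(np.arctan2(s["orientation"][1,0],s["orientation"][0,0])))
E
```

```text
[ 0.44488473 -0.04640345  0.06      ] [0.48038508 0.07141926 0.06      ] [ 0.54918651 -0.07489194  0.06      ] [0.58655481 0.03732816 0.06      ] [np.float64(0.12305473115774031), np.float64(0.11827823328965849), np.float64(0.10812241057560482), np.float64(0.11150880920891841)]
[0.49659279 0.20563965 0.015     ] [0.6413535 0.1590266 0.015    ] [ 0.55963102 -0.09451086  0.015     ] 0.15208037335956748 0.26638282412267417
yaw -16.767717456676305
yaw -18.417300302260607
yaw -17.865638390234345
yaw -15.27687183644546
yaw -17.801826517654767
yaw -17.84859406942016
tool yaw 156.86397983458906
```

```bash
cat >> h.py <<'E'
from scipy.spatial.transform import Rotation as Rn
YAW=np.radians(-17.8); O=np.array([.5256,.044,0])
def Mx(): return np.array([[np.cos(YAW),-np.sin(YAW),0],[np.sin(YAW),np.cos(YAW),0],[0,0,1]])
def w(p): return O+Mx()@np.asarray(p)       # mount mm frame (m) -> world
def tool(yaw_m,tilt=0):  # tool-x heading in mount frame (deg), z down, then turn about tool y
    z=Rn.from_euler("z",np.degrees(YAW)+yaw_m,degrees=True).as_matrix()@np.diag([1,-1,-1])
    return z@Rn.from_euler("y",tilt,degrees=True).as_matrix()
def delta(p,R):
    s=sense();A=s["orientation"]
    print("mm",np.round(1e3*A.T@(np.asarray(p)-s["ee_pos"]),1),"deg",np.round(np.degrees(Rn.from_matrix(A.T@R).as_rotvec()),2))
E
python3 - <<'E'
from h import *
m,P=cam("scene")
i=onz(m,P,235+437/4.8,145+362/4.8,.038); ip=Mx().T@(i-O); print("index in mount",ip)
tip=w([ip[0],ip[1]-.004,.056]); print(tip)
T=w([ip[0]+.062,ip[1],.155]);print(T)
delta(T,tool(0,-28))
print(tool(0,-28))
E
```

```text
index in mount [0.04461789 0.10557364 0.038     ]
[0.59913259 0.12707177 0.056     ]
[0.65938739 0.11192718 0.155     ]
mm [-562.4 -262.7   37.8] deg [ 42.28  -1.9  169.61]
[[ 0.84068036 -0.3056953  -0.44699767]
 [-0.26991293 -0.95212939  0.14351525]
 [-0.46947156  0.         -0.88294759]]
```

>>> arm_command(
  plan=[0,0,-40,0,0,0,91,0,0,-80,0,0,0,91,0,0,-100,0,0,10,91,-40,-20,-100,0,0,17,91,-80,-40,-100,0,0,24,91,-120,-60,-100,0,0,31,91,-155,-75,-100,0,0,38,91,-190,-90,-100,0,0,45,91,-225,-105,-100,0,0,52,91,-260,-120,-100,0,0,59,91,-295,-135,-100,0,0,66,91,-330,-155,-100,0,0,73,91,-365,-170,-100,0,0,80,91,-400,-185,-100,0,0,87,91,-435,-205,-100,0,0,94,91,-470,-220,-100,0,0,101,91,-505,-235,-100,0,0,108,91,-540,-250,-100,0,0,115,91,-562,-263,-100,0,0,122,91,-562,-263,-100,0,0,129,91],
)

```text
clock: 1.82
ee_pos: [0.6615, 0.1076, 0.2919]
orientation: [[0.888, 0.46, -0.0], [0.46, -0.888, -0.001], [-0.001, 0.001, -1.0]]
contact_force: [-0.4, 0.2, 0.7]
grip_width: 0.0912
grasp_force: 0.0
```

```bash
python3 - <<'E'
from h import *
print(sense()["joints"],sense()["ee_pos"])
delta([.6594,.112,.155],tool(0,-28))
E
```

```text
[ 7.29049712e-02  4.94016055e-01  1.07341836e+00 -1.18188909e-03
  1.57464181e+00  1.16591137e+00] [0.66151305 0.10762928 0.29187531]
mm [  0.3  -5.  136.9] deg [ 11.1  -26.49  44.24]
```

>>> arm_command(
  plan=[0,-5,20,1,-3,6,91,0,-5,40,3,-7,12,91,0,-5,60,4,-11,18,91,0,-5,80,6,-14,24,91,0,-5,100,8,-18,30,91,0,-5,120,9,-22,36,91,0,-5,130,11,-26,42,91,0,-5,137,11,-26.5,44,91,0,-5,137,11,-26.5,44,91,0,-5,137,11,-26.5,44,91],
)

```text
clock: 2.65
ee_pos: [0.6566, 0.1162, 0.1553]
orientation: [[0.845, -0.291, -0.449], [-0.256, -0.957, 0.137], [-0.47, -0.001, -0.883]]
contact_force: [-0.9, 1.3, 0.9]
grip_width: 0.0912
grasp_force: 0.0
```

```bash
python3 - <<'E'
from h import *
import pickle
s=sense();im=get_image("wrist")[:,:,::-1];pickle.dump(s,open("s2.pkl","wb"));cv2.imwrite("pics/w2.png",im)
print(s["ee_pos"],s["joints"])
m,P=cam("wrist",s);print([proj(m,P,w([.0446,.1016,.056])),proj(m,P,w([.04,-.01,.06]))])
E
```

```text
[0.65658347 0.11621931 0.15530664] [0.00649702 0.86680606 0.80960811 0.15032469 1.93115512 1.89156802]
[(np.float64(290.22596007204953), np.float64(195.16299963635802)), (np.float64(420.1469826072158), np.float64(203.9478829287816))]
```

View pics/w2.png

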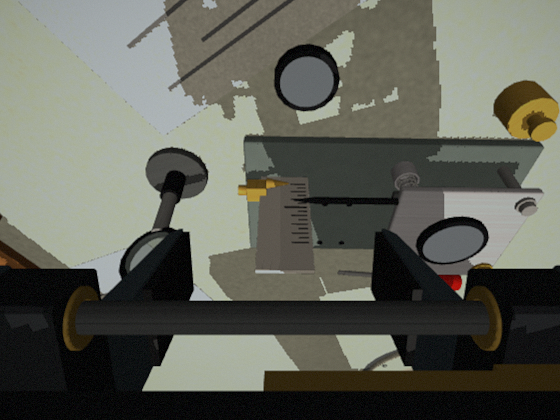

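The wrist view shows the pointer running from (398,201) to its tip near (293,201), the index cone point near (287,183), and the plate's free corner at (397,188) with the spring at (404,175).

```bash
python3 - <<'E'
import cv2,numpy as np
a=cv2.imread("pics/w2.png")[150:250,230:390]
a=np.clip(a*1.8,0,255).astype('uint8')
cv2.imwrite("pics/w2c.png",cv2.resize(a,None,fx=5,fy=5,interpolation=cv2.INTER_CUBIC))
E
```

```text
(no output)
```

View pics/w2c.png

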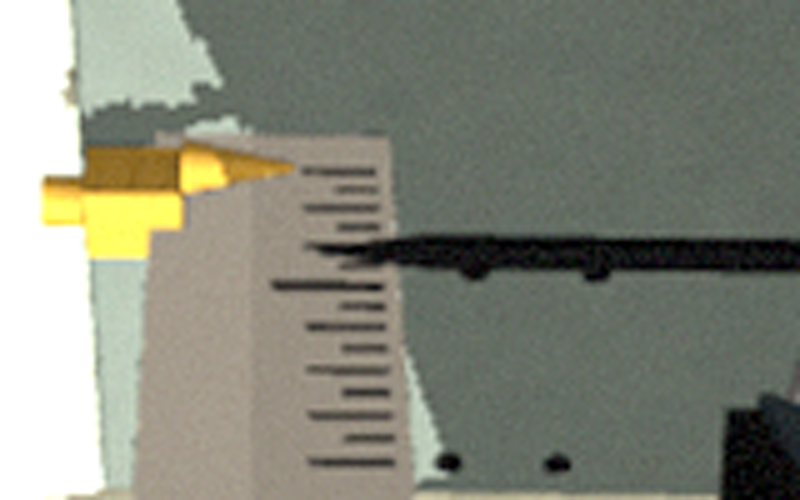

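```bash
python3 - <<'E'
from h import *
import pickle
s=pickle.load(open("s2.pkl","rb"));m,P=cam("wrist",s)
tip=onz(m,P,291.6,199.2,.056);X=Mx();tp=X.T@(tip-O)
o,d=ray(m,P,289.6,183.6);o=X.T@(o-O);d=X.T@d
ip=o+d*(tp[0]-o[0])/d[0]
print("tip mount",tp,"index",ip,"drop mm",1e3*(tp[2]-ip[2]))
# zero line on scale vs lowest visible line
for u,v in((230+340/5,150+286/5),(230+340/5,150+171/5),(230+350/5,150+462/5)):
    o,d=ray(m,P,u,v);o=X.T@(o-O);d=X.T@d;print([np.round(o+d*(f-o[0])/d[0],4) for f in(.02,.03)])
# plate free corner, mirror centre (z=.067), via wrist
for n,u,v,z in(("corner",397,188,.060),("mirror",453,241,.067),("corner-x+y?",0,0,.06)): 
    q=onz(m,P,u,v,z);print(n,q,X.T@(q-O))
E
```

```text
tip mount [0.03981534 0.10025981 0.056     ] index [0.03981534 0.10172115 0.0358626 ] drop mm 20.137399629343633
[array([0.02  , 0.0935, 0.0461]), array([0.03  , 0.0943, 0.0559])]
[array([0.02  , 0.0926, 0.0144]), array([0.03  , 0.0934, 0.0256])]
[array([0.02  , 0.093 , 0.0876]), array([0.03  , 0.0938, 0.0957])]
corner [0.5852647  0.03974486 0.06      ] [0.05810929 0.01418778 0.06      ]
mirror [ 0.50976473 -0.00336405  0.067     ] [-0.00059825 -0.04993747  0.067     ]
corner-x+y? [0.79339635 0.23943743 0.06      ] [0.19523247 0.26794581 0.06      ]
```

Index measured 20 mm below the pointer tip, within the stated 12–24 mm. The mirror centre matches the model to 1 mm. Next I move above the corner, closing the fingers.

```bash
python3 - <<'E'
from h import *
R=tool(45,4)
for z in(.18,.09): print(w([.0389,-.0111,z]));delta(w([.0389,-.0111,z]),R)
print(R, sense()["contact_force"])
E
```

```text
[0.55924462 0.02153982 0.18      ]
mm [-69.3 119.2   9.8] deg [ -9.32  30.26 -43.61]
[0.55924462 0.02153982 0.09      ]
mm [-27.2 119.4  89.4] deg [ -9.32  30.26 -43.61]
[[ 0.8872498   0.45709793  0.06204255]
 [ 0.45598446 -0.88941637  0.03188554]
 [ 0.06975647  0.         -0.99756405]] [0.00543372 0.01992584 0.76884586]
```

>>> arm_command(
  plan=[0,0,-25,0,0,0,0,0,0,-40,0,0,0,0,-10,20,-30,-1,4,-6,0,-20,40,-20,-2,8,-12,0,-30,60,-10,-4,12,-18,0,-45,80,0,-5,16,-24,0,-55,100,5,-6,20,-30,0,-69,119,10,-8,25,-36,0,-69,119,10,-9,29,-42,0,-69,119,10,-9.3,30.3,-43.6,0,-69,119,10,-9.3,30.3,-43.6,0,-69,119,10,-9.3,30.3,-43.6,0],
)

```text
clock: 3.7
ee_pos: [0.5592, 0.022, 0.1812]
orientation: [[0.888, 0.455, 0.063], [0.454, -0.891, 0.031], [0.07, 0.001, -0.998]]
contact_force: [1.2, -0.3, -0.3]
grip_width: 0.0139
grasp_force: 0.0
```

```bash
python3 - <<'E'
from h import *
s=sense();print(s["clock"],s["contact_force"],s["grip_width"]);delta(w([.0389,-.0111,.070]),tool(45,4))
E
```

```text
3.7 [ 1.15222433 -0.25150514 -0.33137204] 0.01394350789020828
mm [ -8.    0.4 110.9] deg [ 0.07 -0.02 -0.16]
```

>>> arm_command(
  plan=[-1,0,20,0,0,0,0,-3,0,40,0,0,0,0,-4,0,60,0,0,0,0,-6,0,80,0,0,0,0,-7,0,95,0,0,0,0,-8,0.4,104,0,0,0,0,-8,0.4,104,0,0,0,0,-8,0.4,104,0,0,0,0],
)

```text
clock: 4.37
ee_pos: [0.5592, 0.0213, 0.0753]
orientation: [[0.889, 0.455, 0.061], [0.454, -0.891, 0.032], [0.068, -0.0, -0.998]]
contact_force: [1.0, 0.2, -0.6]
grip_width: 0.0005
grasp_force: 0.0
```

```bash
python3 - <<'E'
from h import *
import pickle
s=sense();im=get_image("wrist")[:,:,::-1];pickle.dump(s,open("s3.pkl","wb"));cv2.imwrite("pics/w3raw.png",im)
cv2.imwrite("pics/w3.png",np.clip(im*1.7,0,255).astype('uint8'))
m,P=cam("wrist",s);print(s["ee_pos"],s["contact_force"],s["grip_width"])
for n,p in(("tip",[.041,.101,.056]),("idx",[.041,.102,.036]),("corner",[.06,.01,.06]),("c-",[-.06,.01,.06]),("mirror",[0,-.05,.067])): print(n,np.round(proj(m,P,w(p)),1))
E
```

```text
[0.55919156 0.02126316 0.07529753] [ 1.02936023  0.22614713 -0.6286875 ] 0.0005282746566212645
tip [145.4  94.9]
idx [155.8  95.7]
corner [284.5 185.6]
c- [149.9 318.5]
mirror [284.6 324.3]
```

View pics/w3.png

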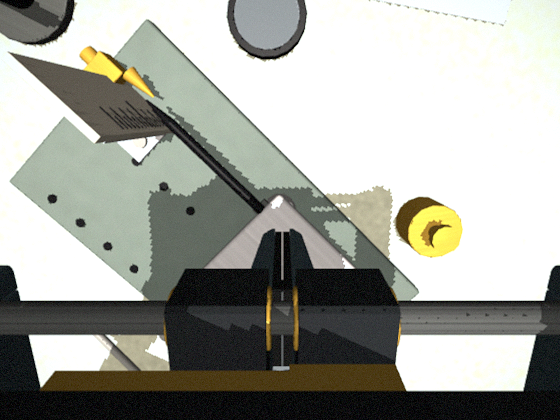

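The wrist view shows the shut fingertips over the plate's free corner (corner at (280,197), fingertips at (281,232)), clear of the pointer rod (160,108)–(262,208). The index point is at about (154,97). I descend part-way.

>>> arm_command(
  plan=[-0.3,0,5,0,0,0,0,-0.7,0,10,0,0,0,0,-0.8,0,12,0,0,0,0,-1,0,14,0,0,0,0,-1,0,15,0,0,0,0,-1.1,0,16,0,0,0,0,-1.2,0,17,0,0,0,0,-1.2,0,18,0,0,0,0,-1.2,0,18,0,0,0,0,-1.2,0,18,0,0,0,0,-1.2,0,18,0,0,0,0],
)

```text
clock: 5.33
ee_pos: [0.5587, 0.0211, 0.0572]
orientation: [[0.888, 0.455, 0.061], [0.454, -0.891, 0.032], [0.069, -0.0, -0.998]]
contact_force: [0.8, -0.1, -0.5]
grip_width: 0.0005
grasp_force: 0.0
```

```bash
python3 - <<'E'
from h import *
import pickle
s=sense();im=get_image("wrist")[:,:,::-1];pickle.dump(s,open("s4.pkl","wb"));cv2.imwrite("pics/w4raw.png",im)
m,P=cam("wrist",s);print(s["ee_pos"],s["contact_force"])
for n,p in(("tip0",[.041,.101,.056]),("tip10",[.041,.101,.046]),("tip20",[.041,.101,.036]),("idx",[.041,.102,.036])): print(n,np.round(proj(m,P,w(p)),1))
c=np.vstack([cv2.resize(np.clip(cv2.imread(f)[60:160,100:233]*2.,0,255).astype('uint8'),None,fx=3,fy=3,interpolation=cv2.INTER_CUBIC) for f in("pics/w3raw.png","pics/w4raw.png")])
cv2.imwrite("pics/w4c.png",c)
E
```

```text
[0.55869161 0.02113762 0.05718468] [ 0.76849791 -0.13168938 -0.4742375 ]
tip0 [132.9  91.7]
tip10 [140.1  93. ]
tip20 [146.7  94.2]
idx [145.4  92.9]
```

View pics/w4c.png

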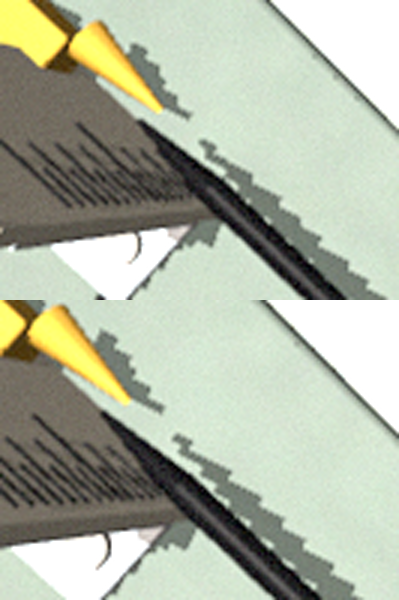

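No contact yet: the tip-to-index picture is unchanged, tip (134.3,97.7), index point (143.3,94.3). I'll triangulate both points across the three views.

```bash
cat >> h.py <<'E'
import pickle
def tri(obs):
    A=np.zeros((3,3));b=np.zeros(3);L=[]
    for f,u,v in obs:
        m,P=cam("wrist",pickle.load(open(f,"rb")));o,d=ray(m,P,u,v);d=d/np.linalg.norm(d);N=np.eye(3)-np.outer(d,d);A+=N;b+=N@o;L.append((m,P,u,v))
    x=np.linalg.solve(A,b)
    return 1e3*(Mx().T@(x-O)),[np.round(np.array(proj(m,P,x))-(u,v),1) for m,P,u,v in L]
E
python3 - <<'E'
from h import *
print(tri([("s2.pkl",291.6,199.2),("s3.pkl",147.3,101),("s4.pkl",134.3,97.7)]))
print(tri([("s2.pkl",289.6,183.6),("s3.pkl",153.5,97),("s4.pkl",143.3,94.3)]))
m,P=cam("wrist",pickle.load(open("s4.pkl","rb")));s=sense();print(proj(m,P,s["ee_pos"]))
a=cv2.imread("pics/w4raw.png")[150:300,205:365]
cv2.imwrite("pics/w4d.png",cv2.resize(np.clip(a*2.,0,255).astype('uint8'),None,fx=4,fy=4,interpolation=cv2.INTER_CUBIC))
E
```

```text
(array([ 38.15800616, 100.01473524,  52.45733374]), [array([ 1.3, -0.8]), array([-1.6, -0.7]), array([-0.8, -0.1])])
(array([ 39.20767778, 102.83786149,  34.31437439]), [array([-0.2,  0.1]), array([0.3, 0. ]), array([-0. ,  0.1])])
(np.float64(285.102753581359), np.float64(243.53598880394304))
```

View pics/w4d.png

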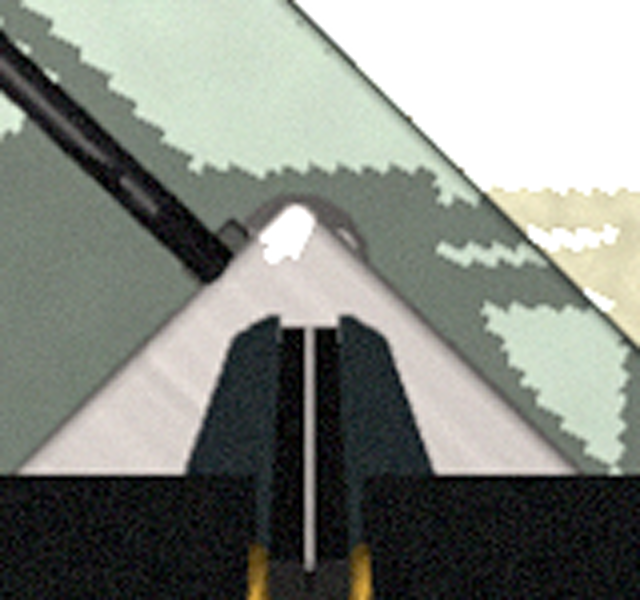

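The fingertips sit over the plate, about 15 mm inside the corner apex (280,201), and are not touching yet. Continuing down in small steps.

>>> arm_command(
  plan=[0,0,0.5,0,0,0,0,0,0,1,0,0,0,0,0,0,1.5,0,0,0,0,0,0,2,0,0,0,0,-0.1,0,2.5,0,0,0,0,-0.2,0,3,0,0,0,0,-0.2,0,3,0,0,0,0,-0.2,0,3,0,0,0,0],
)

```text
clock: 6.05
ee_pos: [0.5586, 0.0211, 0.0541]
orientation: [[0.888, 0.455, 0.061], [0.454, -0.891, 0.032], [0.069, -0.0, -0.998]]
contact_force: [-0.1, 0.1, -0.3]
grip_width: 0.0001
grasp_force: 0.0
```

```bash
cat >> h.py <<'E'
def tips(im):  # im BGR; rod axis & tip, index point
    b,g,r=[im[...,i].astype(int) for i in range(3)]
    H,W=r.shape;yy,xx=np.mgrid[:H,:W];roi=(xx>60)&(xx<265)&(yy>45)&(yy<225)
    def big(mk):
        n,l,st,_=cv2.connectedComponentsWithStats((mk&roi).astype('uint8'));k=1+np.argmax(st[1:,4]);return l==k
    br=big((r-b>40)&(r>70)); y,x=np.nonzero(br); k=np.argsort(x+y)[-5:]; ip=(x[k].mean(),y[k].mean())
    th=(g<24)&(r<28); dk=big(th); y,x=np.nonzero(dk)
    k=np.argsort(x+y)[:5]; tp=(x[k].mean(),y[k].mean())
    vx,vy,x0,y0=cv2.fitLine(np.c_[x,y].astype(np.float32),cv2.DIST_HUBER,0,.01,.01).ravel()
    return np.round(tp,1),np.round(ip,1),np.round([np.degrees(np.arctan2(vy,vx)),x0,y0],1),len(x)
E
python3 - <<'E'
from h import *
for f in("w3raw","w4raw"): print(tips(cv2.imread(f"pics/{f}.png")))
s=sense();im=np.ascontiguousarray(get_image("wrist")[:,:,::-1]);pickle.dump(s,open("s5.pkl","wb"));cv2.imwrite("pics/w5raw.png",im)
print(tips(im),s["contact_force"],s["torque"])
a=cv2.imread("pics/w4raw.png");print(a[97:103,128:145].min(2))
E
```

```text
(array([148. , 101.8]), array([152.2,  96. ]), array([ 43.4, 208.7, 158.3], dtype=float32), 981)
(array([134.8,  98.2]), array([102.4,  74.8]), array([ 43.5, 203.4, 162. ], dtype=float32), 1186)
(array([132.2,  97.8]), array([99., 75.]), array([ 43.4, 201.8, 162.5], dtype=float32), 1242) [-0.08545613  0.14025351 -0.33735049] [-0.11006861  0.11469537  0.01175396]
[[ 49  49  51  51  46  34  21  48  83 102 104 104 105 105 102 103 104]
 [ 48  51  50  49  53  33  14   6  45  77 100 107 104 102 103 103 102]
 [ 49  47  51  52  47  44  30  14   4  29  64  92 101 104 104 100 105]
 [ 51  51  48  51  50  51  46  30  19  18  14  45  78  98 104 104 101]
 [ 46  49  51  49  50  48  50  47  23  13  16   7  28  73 100 106 102]
 [ 50  50  50  48  54  49  50  52  38  14  16  15  15  23  66  88 100]]
```

>>> arm_command(
  plan=[0,0,0.4,0,0,0,0,0,0,0.8,0,0,0,0,0,0,1.2,0,0,0,0,0,0,1.6,0,0,0,0,-0.1,0,2,0,0,0,0,-0.1,0,2,0,0,0,0,-0.1,0,2,0,0,0,0],
)

```text
clock: 6.68
ee_pos: [0.5587, 0.0212, 0.0521]
orientation: [[0.888, 0.455, 0.061], [0.454, -0.891, 0.032], [0.069, -0.0, -0.998]]
contact_force: [-0.2, 0.2, 0.3]
grip_width: 0.0007
grasp_force: 0.0
```

```bash
python3 - <<'E'
s=open("h.py").read()
s=s.replace("br=big((r-b>40)&(r>70))","br=cv2.morphologyEx(((r-b>40)&(r>70)&roi).astype('uint8'),cv2.MORPH_OPEN,np.ones((2,2)))")
s+='''
def look(k):
    s=sense();im=np.ascontiguousarray(get_image("wrist")[:,:,::-1]);pickle.dump(s,open(f"s{k}.pkl","wb"));cv2.imwrite(f"pics/w{k}raw.png",im)
    t,i,_,_=tips(im);m,P=cam("wrist",s);
    print("clock",s["clock"],"z",s["ee_pos"][2].round(4),"F",s["contact_force"].round(2),"tip",t,"idx",i,"t-i",t-i)
    for d in(0,10,18,20): # tip predicted at drops, relative to index; both from s2..s4 triangulation
        th=np.arcsin(d/138.); h=138*(1-np.cos(th))/2**.5
        tp=np.array(proj(m,P,w([.0382+.0008-h/1e3,.1000-h/1e3,.0542-d/1e3])));ip=np.array(proj(m,P,w([.0392,.1028,.0343])))
        print(d,np.round(tp-ip,1),np.round(ip,1))
'''
open("h.py","w").write(s)
E
python3 - <<'E'
from h import *
for f in("w3raw","w4raw","w5raw"): print(tips(cv2.imread(f"pics/{f}.png"))[:2])
look(6)
E
```

```text
(array([148. , 101.8]), array([153.2,  96.6]))
(array([134.8,  98.2]), array([142.6,  94.2]))
(array([132.2,  97.8]), array([141.2,  94.2]))
clock 6.6833 z 0.0521 F [-0.2   0.19  0.29] tip [131.   97.8] idx [139.2  93.6] t-i [-8.2  4.2]
0 [-10.7   1.8] [140.1  93.8]
10 [-3.1  3.7] [140.1  93.8]
18 [2.6 6. ] [140.1  93.8]
20 [3.9 6.7] [140.1  93.8]
```

>>> arm_command(
  plan=[0,0,0.4,0,0,0,0,0,0,0.8,0,0,0,0,0,0,1.2,0,0,0,0,0,0,1.6,0,0,0,0,-0.1,0,2,0,0,0,0,-0.1,0,2,0,0,0,0,-0.1,0,2,0,0,0,0],
)

```text
clock: 7.32
ee_pos: [0.5587, 0.0212, 0.0501]
orientation: [[0.888, 0.455, 0.061], [0.454, -0.891, 0.032], [0.069, -0.0, -0.998]]
contact_force: [-0.7, -0.3, -0.5]
grip_width: 0.0001
grasp_force: 0.0
```

```bash
python3 - <<'E'
from h import *
look(7)
E
```

```text
clock 7.3167 z 0.0501 F [-0.68 -0.3  -0.47] tip [129.4  97.6] idx [138.4  93.4] t-i [-9.   4.2]
0 [-10.9   1.8] [138.7  93.6]
10 [-3.2  3.7] [138.7  93.6]
18 [2.6 6. ] [138.7  93.6]
20 [4.  6.7] [138.7  93.6]
```

```bash
python3 - <<'E'
from h import *
c=np.hstack([cv2.resize(np.clip(cv2.imread(f"pics/w{k}raw.png")[150:300,215:350]*2.,0,255).astype('uint8'),None,fx=2.9,fy=2.9,interpolation=cv2.INTER_CUBIC) for k in(3,7)])
cv2.imwrite("pics/w7d.png",c)
E
```

```text
(no output)
```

View pics/w7d.png

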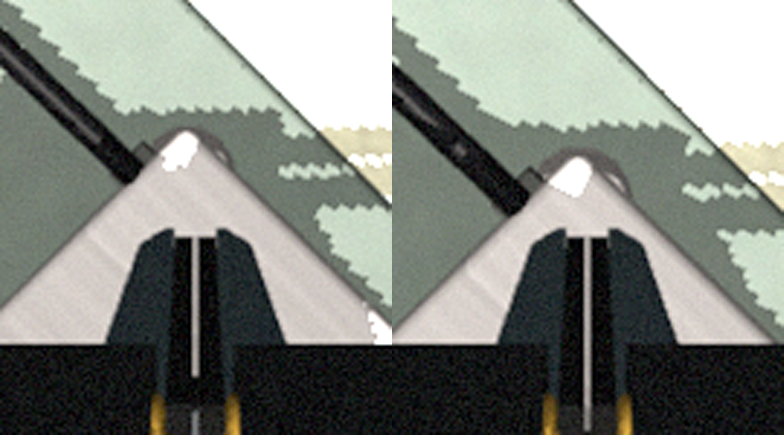

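The fingertips still look over the plate, with the corner apex at (280,195) then (280,203) and the tips steady at v≈231. I'll estimate the pointer drop from each view.

```bash
python3 - <<'E'
from h import *
from scipy.optimize import least_squares
P0=[("s2.pkl",291.6,199.2)]
obs={2:((291.6,199.2),(289.6,183.6))}
for k in(3,4,5,6,7):
    t,i,_,_=tips(cv2.imread(f"pics/w{k}raw.png"));obs[k]=(t,i)
print(obs)
print("idx all",tri([(f"s{k}.pkl",*obs[k][1]) for k in obs]))
for ks in((2,3),(2,4),(2,5),(2,6),(2,7)):
    print(ks,"tip",tri([(f"s{k}.pkl",*obs[k][0]) for k in ks])[0].round(1),"idx",tri([(f"s{k}.pkl",*obs[k][1]) for k in ks])[0].round(1))
# brass/bench checks: corner & base corners via two views
for k in(3,7):
    s=pickle.load(open(f"s{k}.pkl","rb"));m,P=cam("wrist",s);print(k,s["ee_pos"],P[:3,3])
    for z in(.05,.06): print(z,(1e3*Mx().T@(onz(m,P,280,195 if k==3 else 203.4,z)-O)).round(1), "tip-edge",(1e3*Mx().T@(onz(m,P,282,231,s["ee_pos"][2])-O)).round(1))
E
```

```text
{2: ((291.6, 199.2), (289.6, 183.6)), 3: (array([148. , 101.8]), array([153.2,  96.6])), 4: (array([134.8,  98.2]), array([142.6,  94.2])), 5: (array([132.2,  97.8]), array([141.2,  94.2])), 6: (array([131. ,  97.8]), array([139.2,  93.6])), 7: (array([129.4,  97.6]), array([138.4,  93.4]))}
idx all (array([ 39.0951705 , 102.99770205,  34.34540306]), [array([-0.3,  0.2]), array([0.3, 0.4]), array([0.3, 0.1]), array([-0.2, -0.4]), array([0.4, 0.1]), array([-0.1,  0.1])])
(2, 3) tip [37.7 99.9 52. ] idx [ 39.3 102.9  34.5]
(2, 4) tip [ 37.9 100.3  52.4] idx [ 39.1 102.9  34.3]
(2, 5) tip [ 37.7 100.4  52.3] idx [ 39.  102.8  34. ]
(2, 6) tip [ 37.8 100.3  52.3] idx [ 39.1 102.9  34.3]
(2, 7) tip [ 37.8 100.3  52.3] idx [ 39.3 102.8  34.4]
3 [0.55919156 0.02126316 0.07529753] [0.61901629 0.05374387 0.27215285]
0.05 [52.7  6.5 50. ] tip-edge [42.9 -5.  75.3]
0.06 [54.2  7.9 60. ] tip-edge [42.9 -5.  75.3]
7 [0.55867177 0.0211853  0.05007276] [0.61840259 0.05366021 0.24695755]
0.05 [52.7  6.6 50. ] tip-edge [42.4 -5.3 50.1]
0.06 [54.4  8.1 60. ] tip-edge [42.4 -5.3 50.1]
```

All views show the pointer at rest, with the index 18 mm below it (camera heights read about 3.7 mm low). Continuing down.

>>> arm_command(
  plan=[0,0,0.5,0,0,0,0,0,0,1,0,0,0,0,0,0,1.5,0,0,0,0,0,0,2,0,0,0,0,-0.1,0,2.5,0,0,0,0,-0.1,0,2.5,0,0,0,0,-0.1,0,2.5,0,0,0,0],
)

```text
clock: 7.95
ee_pos: [0.5588, 0.0212, 0.0476]
orientation: [[0.888, 0.455, 0.061], [0.454, -0.891, 0.032], [0.069, -0.0, -0.998]]
contact_force: [0.9, 0.1, 0.2]
grip_width: 0.0005
grasp_force: 0.0
```

```bash
python3 - <<'E'
from h import *
look(8)
s=sense();print(s["joint_torque"],s["torque"]);
for k in (3,7):q=pickle.load(open(f"s{k}.pkl","rb"));print(q["joint_torque"],q["joints"])
E
```

```text
clock 7.95 z 0.0476 F [0.88 0.07 0.19] tip [127.2  97.8] idx [136.2  93.6] t-i [-9.   4.2]
0 [-11.3   1.8] [137.   93.5]
10 [-3.3  3.7] [137.   93.5]
18 [2.6 6.1] [137.   93.5]
20 [4.  6.8] [137.   93.5]
[ 4.92682375e-04 -8.05018759e+01 -2.45315963e+01  2.66583916e-01
 -4.74408399e-01  1.52226647e-03] [-0.04002903  0.18382276 -0.01756497]
[ 2.06442171e-03 -7.66195679e+01 -2.60909736e+01  2.65618879e-01
 -6.76791016e-01  1.32089513e-02] [-0.09360261  0.52230617  1.69573199  0.04861459  0.86661475  0.9747751 ]
[-1.40693584e-03 -8.03720713e+01 -2.47490484e+01  2.68036723e-01
 -4.81854323e-01  6.41748029e-04] [-0.09393555  0.56016407  1.71814121  0.05157019  0.80601115  0.97003075]
```

>>> arm_command(
  plan=[0,0,0.5,0,0,0,0,0,0,1,0,0,0,0,0,0,1.5,0,0,0,0,0,0,2,0,0,0,0,-0.1,0,2.5,0,0,0,0,-0.1,0,2.5,0,0,0,0,-0.1,0,2.5,0,0,0,0],
)

```text
clock: 8.58
ee_pos: [0.5588, 0.0213, 0.0451]
orientation: [[0.888, 0.455, 0.061], [0.454, -0.891, 0.032], [0.069, -0.0, -0.998]]
contact_force: [-0.3, -0.6, -0.7]
grip_width: 0.0003
grasp_force: 0.0
```

```bash
python3 - <<'E'
from h import *
look(9)
E
```

```text
clock 8.5833 z 0.0451 F [-0.3  -0.59 -0.69] tip [125.2  97.4] idx [134.6  93.2] t-i [-9.4  4.2]
0 [-11.6   1.8] [135.2  93.3]
10 [-3.4  3.8] [135.2  93.3]
18 [2.6 6.2] [135.2  93.3]
20 [4.1 6.9] [135.2  93.3]
```

>>> arm_command(
  plan=[0,0,0.5,0,0,0,0,0,0,1,0,0,0,0,0,0,1.5,0,0,0,0,0,0,2,0,0,0,0,-0.1,0,2.5,0,0,0,0,-0.1,0,2.5,0,0,0,0,-0.1,0,2.5,0,0,0,0],
)

```text
clock: 9.22
ee_pos: [0.5589, 0.0213, 0.0426]
orientation: [[0.888, 0.455, 0.061], [0.454, -0.891, 0.032], [0.069, -0.0, -0.998]]
contact_force: [-0.4, 0.1, -0.0]
grip_width: 0.0006
grasp_force: 0.0
```

```bash
python3 - <<'E'
from h import *
look(10)
E
```

```text
clock 9.2167 z 0.0426 F [-0.43  0.08 -0.  ] tip [122.8  96.6] idx [132.2  92.6] t-i [-9.4  4. ]
0 [-11.9   1.8] [133.4  93.2]
10 [-3.5  3.8] [133.4  93.2]
18 [2.6 6.3] [133.4  93.2]
20 [4.1 7. ] [133.4  93.2]
```

>>> arm_command(
  plan=[0,0,0.5,0,0,0,0,0,0,1,0,0,0,0,0,0,1.5,0,0,0,0,0,0,2,0,0,0,0,-0.1,0,2,0,0,0,0,-0.1,0,2,0,0,0,0],
)

```text
clock: 9.77
ee_pos: [0.559, 0.0213, 0.0406]
orientation: [[0.888, 0.455, 0.061], [0.454, -0.891, 0.032], [0.069, -0.0, -0.998]]
contact_force: [0.6, -0.3, -0.4]
grip_width: 0.0007
grasp_force: 0.1
```

```bash
python3 - <<'E'
from h import *
look(11)
E
```

```text
clock 9.7667 z 0.0406 F [ 0.65 -0.29 -0.42] tip [121.  97.] idx [131.4  92.4] t-i [-10.4   4.6]
0 [-12.2   1.9] [131.9  93.1]
10 [-3.7  3.8] [131.9  93.1]
18 [2.7 6.3] [131.9  93.1]
20 [4.2 7.1] [131.9  93.1]
```

```bash
python3 - <<'E'
from h import *
sc=get_image("scene")[:,:,::-1];sd=get_image("side")[:,:,::-1];wr=cv2.imread("pics/w11raw.png")
cv2.imwrite("pics/sc11.png",sc);cv2.imwrite("pics/sd11.png",sd)
for n in("scene","side"):
    m,P=cam(n);s=sense();print(n,[np.round(proj(m,P,p),1) for p in(s["ee_pos"],w([.0389,-.0111,.06]),w([.06,.01,.06]))])
f=lambda a,k,S:cv2.resize(np.clip(a*1.8,0,255).astype('uint8'),S,interpolation=cv2.INTER_CUBIC)
top=np.hstack([f(sc[150:250,240:373],3,(400,300)),f(sd[180:255,225:325],4,(400,300))])
bot=np.hstack([f(wr[150:300,185:385],2,(400,300)),f(wr[:,:],1,(400,300))])
cv2.imwrite("pics/comp.png",np.vstack([top,bot]))
E
```

```text
scene [array([286.1, 208.2]), array([286.3, 204.2]), array([291.5, 211.9])]
side [array([282. , 217.3]), array([282.1, 212. ]), array([286.7, 208.1])]
```

View pics/comp.png

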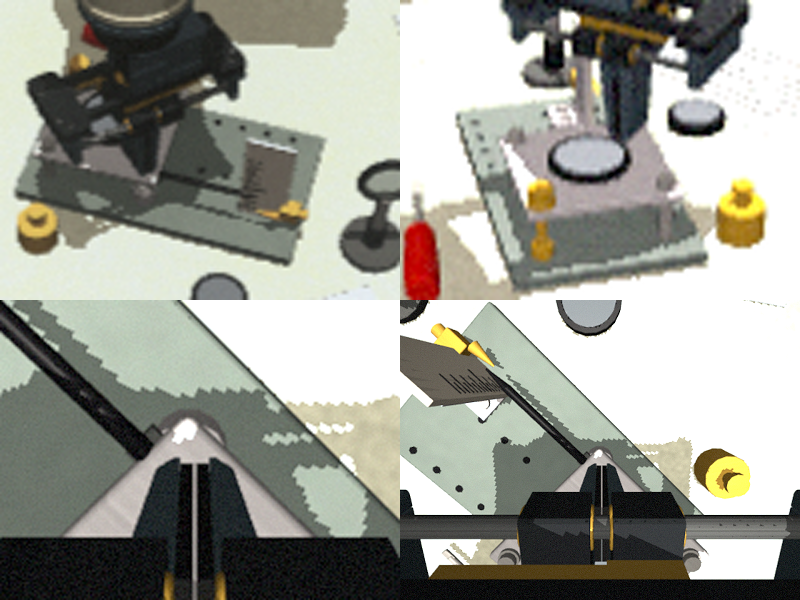

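The composite shows the fingertips just above the free corner of the plate (wrist: tips v≈230, apex v≈212), with still no contact. The shut tips seem to end well short of the nominal TCP. I shift 3 mm inward, then continue down.

>>> arm_command(
  plan=[-1,0,-0.1,0,0,0,0,-2,0,-0.1,0,0,0,0,-3,0,-0.2,0,0,0,0,-3,0,0.5,0,0,0,0,-3,0,1,0,0,0,0,-3,0,1.5,0,0,0,0,-3,0,1.8,0,0,0,0,-3,0,1.8,0,0,0,0],
)

```text
clock: 10.58
ee_pos: [0.5563, 0.02, 0.0385]
orientation: [[0.888, 0.455, 0.061], [0.454, -0.891, 0.032], [0.069, -0.0, -0.998]]
contact_force: [-1.3, -1.4, 3.5]
grip_width: 0.0008
grasp_force: 1.9
```

```bash
python3 - <<'E'
from h import *
look(12)
E
```

```text
clock 10.5833 z 0.0385 F [-1.29 -1.43  3.54] tip [124.8  92. ] idx [129.2  86.6] t-i [-4.4  5.4]
0 [-12.6   1.2] [129.9  86.8]
10 [-3.8  3.6] [129.9  86.8]
18 [2.7 6.4] [129.9  86.8]
20 [4.2 7.2] [129.9  86.8]
```

Contact: 3.5 N, and the pointer has sunk about 7 mm of the ~18.5 mm wanted. Pressing further.

>>> arm_command(
  plan=[0,0,0.4,0,0,0,0,0,0,0.8,0,0,0,0,0,0,1.2,0,0,0,0,-0.1,0,1.6,0,0,0,0,-0.1,0,2,0,0,0,0,-0.1,0,2.5,0,0,0,0,-0.1,0,2.5,0,0,0,0],
)

```text
clock: 11.22
ee_pos: [0.5564, 0.02, 0.0361]
orientation: [[0.888, 0.455, 0.061], [0.454, -0.891, 0.032], [0.069, -0.0, -0.998]]
contact_force: [-3.3, -1.3, 6.5]
grip_width: 0.0004
grasp_force: 3.0
```

```bash
python3 - <<'E'
from h import *
look(13)
m,P=cam("wrist");i=[.0391,.1029,.0344]
for dx,dy in((0,-.004),(0,-.003),(-.0013,-.0034)): print(np.array(proj(m,P,w(np.add(i,[dx,dy,0]))))-proj(m,P,w(i)))
E
```

```text
clock 11.2167 z 0.0361 F [-3.27 -1.26  6.49] tip [129.8  94. ] idx [127.6  86.2] t-i [2.2 7.8]
0 [-13.    1.2] [128.   86.6]
10 [-4.   3.6] [128.   86.6]
18 [2.7 6.5] [128.   86.6]
20 [4.3 7.3] [128.   86.6]
[6.02695503 5.74425247]
[4.52392264 4.31172187]
[3.49893942 6.75311199]
```

>>> arm_command(
  plan=[0,0,0.4,0,0,0,0,0,0,0.8,0,0,0,0,0,0,1.1,0,0,0,0,0,0,1.1,0,0,0,0,0,0,1.1,0,0,0,0,0,0,1.1,0,0,0,0,0,0,1.1,0,0,0,0,0,0,1.1,0,0,0,0,0,0,1.1,0,0,0,0,0,0,1.1,0,0,0,0,0,0,1.1,0,0,0,0,0,0,1.1,0,0,0,0,0,0,1.1,0,0,0,0,0,0,1.1,0,0,0,0,0,0,1.1,0,0,0,0,0,0,1.1,0,0,0,0,0,0,1.1,0,0,0,0],
)

```text
clock: 12.68
ee_pos: [0.5564, 0.02, 0.0351]
orientation: [[0.888, 0.455, 0.061], [0.454, -0.891, 0.032], [0.069, -0.0, -0.998]]
contact_force: [-3.8, -2.4, 7.5]
grip_width: 0.0008
grasp_force: 3.5
```

```bash
python3 - <<'E'
from h import *
look(14)
print("tip now",)
E
```

```text
clock 12.6833 z 0.0351 F [-3.8  -2.41  7.53] tip [132.8  96. ] idx [126.2  86.6] t-i [6.6 9.4]
0 [-13.2   1.2] [127.2  86.5]
10 [-4.   3.6] [127.2  86.5]
18 [2.7 6.5] [127.2  86.5]
20 [4.3 7.3] [127.2  86.5]
tip now
```

The pointer is now about 20.5 mm down, slightly past my best estimate of 18–20 mm. I ease back 0.4 mm, hold again for over a second, then release.

>>> arm_command(
  plan=[0,0,-0.2,0,0,0,0,0,0,-0.4,0,0,0,0,0,0,-0.4,0,0,0,0,0,0,-0.4,0,0,0,0,0,0,-0.4,0,0,0,0,0,0,-0.4,0,0,0,0,0,0,-0.4,0,0,0,0,0,0,-0.4,0,0,0,0,0,0,-0.4,0,0,0,0,0,0,-0.4,0,0,0,0,0,0,-0.4,0,0,0,0,0,0,-0.4,0,0,0,0,0,0,-0.4,0,0,0,0,0,0,-0.4,0,0,0,0,0,0,-0.4,0,0,0,0],
)

```text
clock: 13.98
ee_pos: [0.5564, 0.02, 0.0355]
orientation: [[0.888, 0.455, 0.061], [0.454, -0.891, 0.032], [0.069, -0.0, -0.998]]
contact_force: [-3.5, -0.9, 7.1]
grip_width: 0.0004
grasp_force: 3.3
```

```bash
python3 - <<'E'
from h import *
look(15)
# tip on its arc: fit drop from tip pixel, rest tip from w7..w11 via tri
obs=[("s2.pkl",291.6,199.2)]+[(f"s{k}.pkl",*tips(cv2.imread(f"pics/w{k}raw.png"))[0]) for k in(3,4,5,7,9,11)]
r,_=tri(obs);ix,_=tri([("s2.pkl",289.6,183.6)]+[(f"s{k}.pkl",*tips(cv2.imread(f"pics/w{k}raw.png"))[1]) for k in(3,4,5,7,9,11,13,15)])
print(r,ix)
for k in(11,12,13,14,15):
    m,P=cam("wrist",pickle.load(open(f"s{k}.pkl","rb")));t,i,_,_=tips(cv2.imread(f"pics/w{k}raw.png"))
    e=[]
    ds=np.arange(-2,28,.25)
    for d in ds:
        h=(138-np.sqrt(138**2-d*d))/2**.5;q=np.array(proj(m,P,w((r-[h,h,d])/1e3)))-proj(m,P,w(ix/1e3));e.append(np.linalg.norm(q-(t-i)))
    j=np.argmin(e);print(k,"drop",ds[j],"z above idx",r[2]-ds[j]-ix[2],e[j])
E
```

```text
clock 13.9833 z 0.0355 F [-3.51 -0.95  7.07] tip [131.2  94.8] idx [127.2  86.2] t-i [4.  8.6]
0 [-13.1   1.2] [127.5  86.6]
10 [-4.   3.6] [127.5  86.6]
18 [2.7 6.5] [127.5  86.6]
20 [4.3 7.3] [127.5  86.6]
[38.10402553 99.64520924 52.06079135] [ 39.18338114 102.98797193  34.43453492]
11 drop 0.25 z above idx 17.376256434355703 0.27930079512899475
12 drop 7.5 z above idx 10.126256434355703 0.08529911458911496
13 drop 15.5 z above idx 2.126256434355703 0.06647172824335089
14 drop 20.75 z above idx -3.123743565644297 0.5829476121412897
15 drop 17.75 z above idx -0.1237435656442969 0.12119121462654657
```

At this hold the fit puts the tip within 0.2 mm of the index. Held for 1.1 s; now let go and withdraw straight up.

>>> arm_command(
  plan=[0,0,-1,0,0,0,0,0,0,-2.5,0,0,0,0,0,0,-4.5,0,0,0,0,0,0,-7,0,0,0,0,0,0,-12,0,0,0,0,0,0,-25,0,0,0,0,0,0,-45,0,0,0,0,0,0,-70,0,0,0,0,0,0,-90,0,0,0,0,0,0,-90,0,0,0,0,0,0,-90,0,0,0,0,0,0,-90,0,0,0,0],
)

```text
clock: 15.03
ee_pos: [0.5508, 0.0173, 0.125]
orientation: [[0.888, 0.455, 0.061], [0.454, -0.891, 0.032], [0.069, -0.0, -0.998]]
contact_force: [-1.1, 0.6, 0.8]
grip_width: 0.0007
grasp_force: 0.0
```

```bash
python3 - <<'E'
from h import *
s=sense();im=np.ascontiguousarray(get_image("scene")[:,:,::-1]);a=cv2.imread("pics/scene0.png")
# mount right end (scale/index) should be unchanged
d=cv2.absdiff(im,a)[195:240,315:350].mean();print(s["clock"],s["contact_force"],s["ee_pos"],"diff",d)
wi=np.ascontiguousarray(get_image("wrist")[:,:,::-1]);pickle.dump(s,open("s16.pkl","wb"))
m,P=cam("wrist",s);print(tips(wi),proj(m,P,w([.0381,.0996,.0521])),proj(m,P,w([.0392,.103,.0344])))
E
```

```text
15.0333 [-1.14872629  0.58788125  0.81829877] [0.5507897  0.01726889 0.12495483] diff 3.8393650793650793
(array([173.4,  90.8]), array([175.2,  86.6]), array([ 43.7, 219.4, 134.5], dtype=float32), 599) (np.float64(171.1065644964471), np.float64(90.3292334120179)) (np.float64(175.57264979091914), np.float64(87.61563811799539))
```

```bash
python3 - <<'E'
from h import *
wi=np.ascontiguousarray(get_image("wrist")[:,:,::-1]);print(sense()["clock"]);print(tips(wi))
print(wi[84:96,164:182].max(2))
E
```

```text
15.1833
(array([173.8,  91. ]), array([175.2,  86.6]), array([ 44. , 219.3, 134. ], dtype=float32), 605)
[[107 106 107 107 106  99 112 140 151 152 123  74  55  58  54  97 111 106]
 [107 109 105 106 107 107  98 116 132 148 152 113  71  56  80 105 108 108]
 [ 92 106 105 109 106 106 108 106 105 123 149 129  75  56  78  90 104 112]
 [ 68  94 108 109 109 106 109 109 111 103 119 113  95  69  52  53  76  85]
 [ 49  66  92 107 107 107 110  92  85 102 103 106 109  96  88  69  53  55]
 [ 54  54  67  93 108 108 110  68  33  67  91 107 110 111 111  98  88  68]
 [ 53  55  53  64  94 107 112  83  30  21  45  76 104 108 106 107 110  95]
 [ 54  53  53  51  69  92 109 104  67  23  15  23  74 103 112 108 110 108]
 [ 51  53  53  55  52  67  93 111 101  62  22  17  29  67  90 107 108 109]
 [ 50  53  57  52  54  48  68  86 105 101  57  18  14  18  47  75 105 110]
 [ 51  52  52  53  54  53  50  59  87 106  98  50  14  17  17  24  72 104]
 [ 53  55  55  56  55  52  55  49  56  88 107  80  34  19  20  18  23  70]]
```

The true tip pixel is about (171.5, 88.5), against (171.1, 90.3) predicted at rest, so the pointer is back at zero.

```bash
python3 -c "
from workcell import *
print(job_done())"
```

```text
the job is handed in; nothing more can be done
None
```

I pressed the corner until the pointer was level with the index to within my measuring error of about 3 mm, held it over a second, then let go; the pointer returned to zero, and the job is handed in (no verdict shown).

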